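Weigh a sample bar without marking it

TASK

Ease the long metal bar out of the tight foam-lined sleeve of the sloping wooden stand and lay it flat in the middle of the balance's pan, then let go. Be gentle throughout: hold it with a light grip (under 45 N) so it is not marked, draw it straight out along its own slope (small wiggles help) without prying, and set it down by feel, since the pan's height is not known and more than 10 N on the pan, the bar's own weight included, ruins the weighing cell. Leave the two small bars and the steel weight on the green mat where they are.

Things in the scene. Friction and masses are not known exactly. Their poses are not given: they have to be found in the camera images.
- bar: Plain gold-coloured metal bar, 110 x 28 x 12 mm, 0.26 to 0.36 kg. Origin at its centre; x along its length, up the slope to the free end; y across its 28 mm width; z normal to its broad face. It starts sloping 25 degrees from level, its upper 51 mm free in the air (30 mm clear beside and under it), so its width can be pinched there by the tips of a tool tilted square to it.
- stand: Dark wooden stand fixed to the bench, foot 130 x 110 mm, about 110 mm high. Origin on the bench under the sleeve's mouth; x level, the way the sleeve faces (the bar comes out towards +x and up at 25 degrees); z up. The sleeve is a closed tunnel 74 mm long holding the bar's lower 59 mm, with 2.5 mm play each side; a sprung foam pad presses the bar on its floor with 7 N.
- mouth (a point): Centre of the sleeve's mouth, 85 mm above the bench, on the bar's long axis. A straight pull takes 10 to 22 N. All contact forces between bar and sleeve add up to some 17 N at rest (pad and floor) and 25 to 40 N in a straight pull; over 60 N, from prying or jamming, spoils the lining.
- balance: White bench balance fixed to the bench, housing 273 x 200 x 58 mm, lower keypad end at +x. Origin on the bench straight under the centre of its square steel pan (165 x 165 mm, level, edges along x and y). The empty pan's top stands from 78 to 94 mm above the bench, set differently each time and not measured: feel for it.
- pan (a joint): How far the pan is pressed down on its spring, in m: 0 when empty, 0.4 mm per N (the bar alone gives about 1.1 to 1.4 mm; 4 mm is 10 N, the limit; a fall of a few mm passes it).
- small_bar_1: Small gold-coloured bar, 60 x 34 x 10 mm, lying on the green mat; origin under its centre. Not to be moved.
- small_bar_2: Second small bar, the same, farther out on the mat. Not to be moved.
- weight: Steel calibration weight with a knob, 38 mm across, 60 mm high, standing at the far end of the mat; origin under its centre. Not to be moved.
Things that resemble listed ones, but are neither listed nor needed, are in the scene too. What is shaped like the bar but turquoise is not meant.

How it is judged:
By the outcome, as a careful person would: the job done as asked, in the order asked, and still so for the second after the job is handed in, with the robot touching nothing.
It also fails if it takes over 54 s, if anything falls off the work surface, if the arm or the gripper's body presses on something with over 40 N, if the wrist force passes 120 N, or if a joint passes its speed limit or range.

ROBOT

A 7-joint arm with a two-finger parallel gripper is mounted at the origin on the work surface. World frame = base frame: x ahead of the robot, y to its left, z up, the work surface at z = 0. Lengths are in mm, angles in rad, forces in N, time in s.
With the tool pointing down it reaches from about 400 to 850 mm from the base axis. Payload 6.9 kg.
Tool frame: the origin (TCP) lies at the very end of the fingers, on their centre line; the grasp point (between the pads) lies 19 mm behind it; z points along the fingers, y is the line along which they close (so a half turn about z gives the same grasp; the last joint's range is limited). The gripper opens to 85 mm and grips with 20 to 120 N. Pads are 22 mm wide; open, the fingers measure 114 mm over their backs; the gripper's body (76 mm by 85 mm) begins 54 mm behind the grasp point. The pads swing forward as they close: fully open they stand 13 mm farther back than shut.
Start: joints at [1.341, 0.507, -0.238, 1.5, 0.126, 1.149, -0.155], TCP at [205.333, -590.296, 231.275] pointing down, gripper open.
Joint ranges: [-3.08, 3.08], [-0.24, 2.05], [-1.43, 1.35], [0, 2.5], [-1.52, 4.66], [0.17, 1.96], [-2.89, 2.89]. Speed limits (rad/s): [2.39, 2.39, 3.14, 3.14, 3.14, 3.14, 3.14].

INTERFACE

Orientations are given as [roll, pitch, yaw] about the fixed x, y, z axes, in that order (R = Rz(yaw) Ry(pitch) Rx(roll)).
In Python, from bench import ctrl, kinematics, sensors, camera, job, finder gives the robot as it stands. Calls block until the motion is done:
- ctrl.reach(position, orientation): joint-space move of the TCP to a pose.
- ctrl.servo_line(position, rotation=None, vel=150): straight line of the TCP; rotation=None keeps the orientation; vel is the mean speed in mm/s.
- ctrl.movej(angles): joint-space move.
- ctrl.gripper_open() and ctrl.grasp(grasp_force=None): open the fingers fully, or close them until they stop; grasp_force is the grip in N (None keeps the last).
- ctrl.hold(seconds).
- kinematics.solve_ik(position, orientation): joint angles nearest the present ones, or None.
- sensors.sense(): the state.
- camera(name): name is "scene" or "top" or "wrist"; returns a dict with "pixels" (480x640x3 uint8, red, green, blue), "z_map" (480x640 float32, mm along the optical axis (not along the pixel's ray), 0 where there is no reading), "vfov" (degrees; the focal length in pixels is half the picture's height over the tangent of half this angle, whatever the lens; pixels are square), "cx", "cy" (the principal point, pixels), "pose" (4x4, takes a point from camera to world coordinates). Camera axes: x right, y up, looking along -z (the intrinsics and any distortion apply to the point x, -y, -z); pixel columns grow to the right and rows downward; lengths in mm; the calibration is good to about 2 mm. A picture is of the moment at which its call begins.
A pose or a line that the arm cannot do raises ctrl.Unreachable and nothing moves.
- job.hand_in(): hands the job in; it is judged then, once.
Trained networks look in a picture, given as the dict that the camera call returned (one of the last four; its "shot" number tells which), for a name from the list of things; names that differ only in an ending like _2 or _b are one class to them, and where a whole thing is asked for, a point or a joint stands for the part that bears it (a point fixed in the world has none). Each returns a list of dicts, best first, with "score" (0 to 1); they miss things now and then, are a little off and sometimes report something else, mostly with a low value. They report only what shows in the picture. A call takes as long as a camera call. They do not tell look-alikes from the thing itself.
- finder.trace(picture, query): "mask" (480x640 bool, what is visible of it) and "box" ([left, top, width, height] in pixels, round what is visible of it).
The state is a dict: "t": time; "qpos": joint angles; "qd": joint speeds; "joint_efforts": joint torques, N m; "tcp_pos": TCP position; "eef_rot": TCP orientation; "contact_force": force on the tool from outside, world axes, zero at the start; "moment": the same for the moment, N m; "gripper_width": finger opening in mm; "gripper_force": force on a finger pad.
Only numpy, scipy, OpenCV 4.12 (cv2) and the standard library are available. Lean on these libraries where they do the work, as an engineer would, in place of code of your own. Each camera call takes 0.05 s, during which the arm holds its last target. There are 200 camera calls.

## Working session

There is one attempt and no reset: what is moved stays moved. The work goes in short steps, each a Python script; the robot and the scene stay as the last script left them, time stands still between calls to the robot, and variables do not carry over. Pictures are saved under pics/ and viewed, at most 10 in all, crops included, and the job is handed in when it is done.

```bash
ls; mkdir -p pics
cat > h.py <<'E'
import numpy as np, cv2
from bench import ctrl, kinematics, sensors, camera, job, finder
from scipy.spatial.transform import Rotation as R
def cloud(p, m=None):
    z=p["z_map"]; H,W=z.shape; f=H/2/np.tan(np.radians(p["vfov"])/2)
    v,u=np.nonzero((z>0)&(m if m is not None else True)); d=z[v,u]
    X=np.c_[(u-p["cx"])/f*d, -(v-p["cy"])/f*d, -d, np.ones(len(d))]
    return (X@p["pose"].T)[:,:3],u,v
def save(p,n): cv2.imwrite(f"pics/{n}.png",p["pixels"][:,:,::-1])
E
python3 - <<'E'
from h import *
np.set_printoptions(precision=1,suppress=True)
ps={n:camera(n) for n in("scene","top")}
for n,p in ps.items():
    print(n,[k for k in p],p["vfov"],p["cx"],p["cy"],p["pose"],{k:p[k] for k in p if k not in("pixels","z_map","pose")})
    for q in("bar","stand","balance","small_bar_1","weight"):
        for r in finder.trace(p,q)[:4]:
            X,u,v=cloud(p,r["mask"]); 
            if len(X): print(q,r["score"],r["box"],np.median(X,0),X.min(0),X.max(0))
cv2.imwrite("pics/a.png",np.hstack([cv2.resize(ps[n]["pixels"],(400,300)) for n in ps])[:,:,::-1])
save(ps["top"],"top");save(ps["scene"],"scene")
E
```

```text
pics
scene ['pixels', 'z_map', 'vfov', 'cx', 'cy', 'pose', 'shot'] 55.645870829924235 315.73077133916934 241.84035900248867 [[  -0.7   -0.5    0.5 1054.3]
 [   0.7   -0.6    0.5  360.9]
 [   0.     0.7    0.8  791.2]
 [   0.     0.     0.     1. ]] {'vfov': 55.645870829924235, 'cx': 315.73077133916934, 'cy': 241.84035900248867, 'shot': 1}
bar 0.68 [235.5, 167.5, 37.5, 22.4] [ 557.7 -400.9   12.6] [ 531.4 -455.8   -1.6] [ 578.1 -348.6   17.2]
bar 0.67 [266.2, 184.2, 25.0, 13.2] [ 600.4 -238.7  102.2] [ 555.5 -350.5    8.9] [ 623.3 -225.3  113.6]
bar 0.57 [217.1, 230.2, 46.6, 30.4] [ 713.9 -241.5   12.4] [ 682.3 -299.2   -0.4] [ 741.8 -187.9   17.8]
bar 0.25 [364.9, 243.3, 32.5, 21.8] [504.8  -5.4  13. ] [471.6 -24.2   2.8] [533.5  13.1  17.2]
stand 0.63 [267.8, 168.3, 66.9, 64.2] [ 559.6 -211.2   43.7] [ 457.4 -350.8    1.3] [ 611.  -174.6  113.5]
balance 0.89 [381.0, 253.5, 181.2, 161.6] [565.5 253.7  58.9] [313.9 112.6  -2. ] [687.  356.8  96.9]
small_bar_1 0.85 [333.5, 278.9, 20.5, 22.7] [638.3   6.5  12.9] [606.5 -28.    3.7] [666.6  37.2  17.6]
weight 0.94 [289.9, 298.6, 24.1, 25
[... 508 characters left out ...]
 60.9, 25.3] [ 553.5 -399.6   12.3] [ 529.6 -462.3   -2. ] [ 579.9 -345.5   17.1]
bar 0.59 [399.9, 235.3, 20.0, 33.1] [ 595.2 -240.9  100.8] [ 569.  -256.3    0.1] [ 628.9 -225.9  114.3]
stand 0.76 [369.5, 248.2, 57.7, 75.7] [ 533.8 -220.9   59.9] [ 471.1 -299.9   -3.2] [ 612.6 -174.8  113. ]
balance 0.7 [65.2, 204.5, 142.1, 161.2] [531.2 227.2  90.1] [392.4 124.3   0.1] [688.  367.4  96.9]
small_bar_1 0.93 [270.3, 286.2, 16.5, 36.7] [501.5  -7.   12.5] [470.9 -25.7  -0.1] [533.9  12.   17.4]
small_bar_1 0.75 [256.5, 222.0, 34.0, 29.5] [635.4   3.4  12.5] [606.8 -27.6  -0.4] [663.4  34.5  16.7]
weight 0.75 [272.0, 168.2, 20.8, 22.9] [735.4 -14.1  43.1] [722.3 -30.8   7.1] [759.7   5.3  65.5]
```

View pics/top.png

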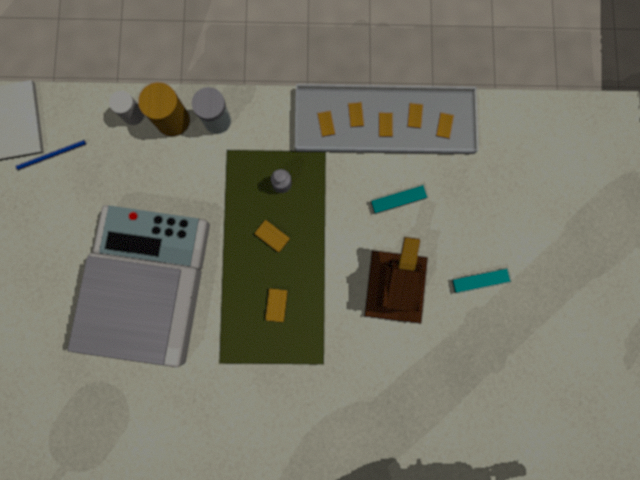

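Run:
```python
import cv2
a=cv2.imread("pics/scene.png")[140:260,190:350];cv2.imwrite("pics/crop.png",cv2.resize(a,None,fx=5,fy=5,interpolation=cv2.INTER_CUBIC))
```

```text
(no output)
```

View pics/crop.png

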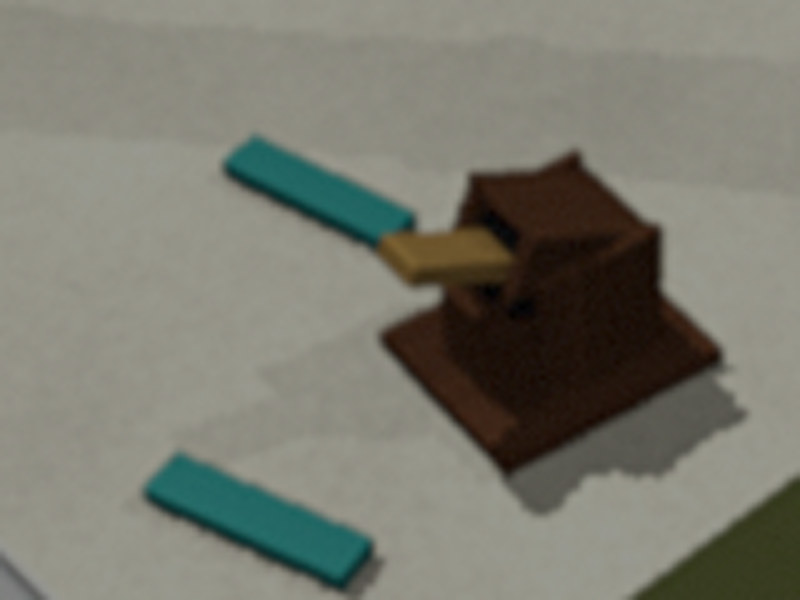

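The top view shows the gold bar in the dark stand at about (410,253), and the pan centred near (125,308). The turquoise look-alikes are at (398,200) and (480,280), and there are other small gold bars on the mat and in the tray. The crop confirms that the gold bar sloping out of the sleeve is the one meant: it has the right colour, size and place. Next I'll make a rough fit and take a close look.

```bash
cat >> h.py <<'E'
np.set_printoptions(precision=2,suppress=True)
def gold(p):
    hsv=cv2.cvtColor(p["pixels"],cv2.COLOR_RGB2HSV)
    return cv2.erode(cv2.inRange(hsv,(12,110,60),(32,255,255)),np.ones((3,3),np.uint8))>0
def tool(psi,slope):   # tool z into the broad face, tool y across the bar
    c,s=np.cos(slope),np.sin(slope)
    a=np.array([c*np.cos(psi),c*np.sin(psi),s]); y=np.array([-np.sin(psi),np.cos(psi),0]); n=np.cross(a,y)
    return a,y,n
def rpy(a,y,n,flip=1): return R.from_matrix(np.c_[a*flip,-y*flip,-n]).as_euler("xyz")
def barfit(p,ref,rad=60):
    X,u,v=cloud(p,gold(p)); X=X[(X[:,2]>80)&(np.linalg.norm(X-ref,axis=1)<rad)]
    for _ in range(3):
        c=X.mean(0); w,V=np.linalg.eigh(np.cov((X-c).T)); n=V[:,0]*np.sign(V[2,0])
        X=X[abs((X-c)@n)<3]
    h=X[:,:2]; return X,n
def rectfit(p,ref,a0):
    X,n=barfit(p,ref); c=X.mean(0)
    ex=a0-n*(a0@n); ex/=np.linalg.norm(ex); ey=np.cross(n,ex)
    q=np.c_[(X-c)@ex,(X-c)@ey]; r=cv2.minAreaRect(q.astype(np.float32))
    return X,n,c,r
E
python3 - <<'E'
from h import *
for nm in("top","scene"):
    p=camera(nm); X,n=barfit(p,np.array([600,-240,101]))
    w,V=np.linalg.eigh(np.cov(X[:,:2].T)); 
    print(nm,len(X),X.mean(0),X.min(0),X.max(0),"n",n,"slope",np.degrees(np.arccos(n[2])),"psi(n)",np.degrees(np.arctan2(-n[1],-n[0])),"pca",np.degrees(np.arctan2(V[1,1],V[0,1])))
    for q in("balance","pan","stand"):
        for r in finder.trace(p,q)[:1]:
            X,u,v=cloud(p,r["mask"]); Y=X[(X[:,2]>74)] if q!="stand" else X
            if len(Y): print(q,r["score"],cv2.minAreaRect(Y[:,:2].astype(np.float32)),np.median(Y[:,2]))
print({k:v for k,v in sensors.sense().items() if k in("t","contact_force","gripper_width","eef_rot")})
for f in (1,-1):
    o=rpy(*tool(np.radians(-10),np.radians(25)),f); a,y,n=tool(np.radians(-10),np.radians(25))
    print(f,o,kinematics.solve_ik(np.array([600,-240,95])+n*150,o),kinematics.solve_ik(np.array([600,-240,90.]),o))
E
```

```text
top 409 [ 592.87 -242.97  100.37] [ 567.5  -256.73   87.39] [ 617.75 -228.77  113.93] n [-0.42  0.03  0.91] slope 25.16484172773167 psi(n) -3.639957439169578 pca 174.95803794688626
balance 0.79 ((493.0644836425781, 247.04513549804688), (165.87081909179688, 165.4046630859375), 82.2822494506836) 91.92694943853809
pan 0.73 ((493.0450744628906, 247.0739288330078), (166.06053161621094, 165.34695434570312), 82.337890625) 91.92434388210063
stand 0.79 ((540.82080078125, -235.85719299316406), (111.48810577392578, 130.1812744140625), 83.19544982910156) 69.69773025918659
scene 121 [ 596.45 -238.36  102.43] [ 571.44 -252.32   88.94] [ 621.12 -227.96  114.53] n [-0.42  0.09  0.9 ] slope 25.60358371248974 psi(n) -12.542146277980853 pca 177.587986981297
balance 0.73 ((493.0684814453125, 246.43304443359375), (165.77040100097656, 167.9334716796875), 82.26225280761719) 92.4301778891338
pan 0.62 ((493.0684814453125, 246.43304443359375), (165.77040100097656, 167.9334716796875), 82.26225280761719) 92.43063371361404
stand 0.98 ((517.2808837890625, -271.8915710449219), (188.70669555664062, 168.386962890625), 83.11481475830078) 43.16656160356962
{'t': 1.0, 'eef_rot': array([3.14, 0.  , 0.33]), 'contact_force': array([-0.2 ,  0.85, -0.25]), 'gripper_width': 85.5480518137725}
1 [ 3.14 -0.44 -0.17] [ 0.7   0.27 -0.35  2.02  0.01  0.45 -1.37] [ 0.32  0.54  0.11  2.05 -0.88  0.2  -0.51]
-1 [3.14 0.44 2.97] [ 1.11  0.35 -0.92  2.01  0.48  0.51  1.3 ] [ 0.87  0.63 -0.73  2.04  1.18  0.36  0.66]
```

Run:
```python
from h import *
a,y,n=tool(np.radians(-7),np.radians(25)); f=-1
o=rpy(a,y,n,f); c=np.array([594,-241,94.])
ctrl.reach(c+n*150,o)
p=camera("wrist"); save(p,"w1"); s=sensors.sense(); print(s["t"],s["tcp_pos"],s["qpos"])
for k in(0,75): print(kinematics.solve_ik(c+a*k,o))
print(p["pose"])
X,nn,cc,r=rectfit(p,np.array([595,-241,101]),a)
print(len(X),cc,X.min(0),X.max(0),nn,r)
```

```text
2.8 [ 530.87 -234.42  229.86] [ 1.16  0.36 -0.95  2.01  0.44  0.51  1.41]
[ 0.76  0.57 -0.51  2.05  0.82  0.22  1.06]
[ 0.79  0.62 -0.64  1.85  0.72  0.42  1.15]
[[   0.13   -0.72   -0.68  396.98]
 [   0.99    0.09    0.09 -217.91]
 [   0.     -0.69    0.72  325.65]
 [   0.      0.      0.      1.  ]]
730 [ 589.01 -243.02  103.82] [ 535.32 -257.91   98.37] [ 614.11 -212.22  109.34] [-0.09 -0.07  0.99] ((-15.825447082519531, -0.13973617553710938), (43.325584411621094, 76.53388214111328), 81.20978546142578)
```

View pics/w1.png

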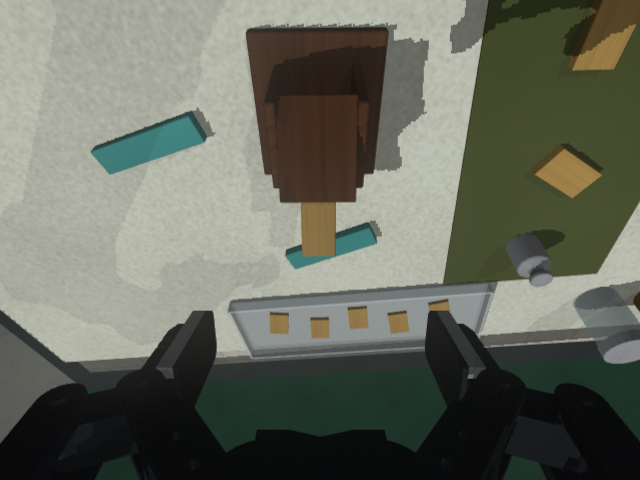

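The wrist view shows the free part of the bar at columns 301–336, rows 203–256, and the sleeve mouth edge at row 203. My mask also caught stand wood, so I'll refit inside the bar's box.

Run:
```python
from h import *
p=camera("wrist"); f=240/np.tan(np.radians(p["vfov"])/2)
m=np.zeros((480,640),bool); m[207:254,304:334]=1
X,u,v=cloud(p,m&gold(p))
for _ in range(4):
    c=X.mean(0); w,V=np.linalg.eigh(np.cov((X-c).T)); n=V[:,0]*np.sign(V[2,0]); k=abs((X-c)@n)<2.5; X=X[k]
print(len(X),c,n,np.degrees(np.arccos(n[2])),np.degrees(np.arctan2(-n[1],-n[0])))
# edges from colour: intersect the pixel rays with the fitted face
hsv=cv2.cvtColor(p["pixels"],cv2.COLOR_RGB2HSV); print(hsv[230,292:345:4,:].tolist()); print(hsv[190:264:4,318].tolist())
def pt(u,v):
    d=p["pose"][:3,:3]@np.array([(u-p["cx"])/f,-(v-p["cy"])/f,-1]); o=p["pose"][:3,3]; return o+d*((c-o)@n)/(d@n)
g=(hsv[...,0]>12)&(hsv[...,0]<32)&(hsv[...,1]>90)&(hsv[...,2]>115)
L=[];Rr=[]
for v in range(212,248):
    us=np.nonzero(g[v,285:352])[0]+285; L.append(pt(us.min()-.5,v)); Rr.append(pt(us.max()+.5,v))
L=np.array(L);Rr=np.array(Rr)
for E in(L,Rr):
    b=np.polyfit(E[:,0],E[:,1],1); print("psi",np.degrees(np.arctan(b[0])),"y at 595",np.polyval(b,595))
print("width",np.median(np.linalg.norm(L-Rr,axis=1)))
vs=[np.nonzero(g[225:275,q])[0].max()+225.5 for q in range(306,332,3)];print("end",vs,pt(319,np.median(vs)),"mouth",pt(319,202.5))
```

```text
1407 [ 596.71 -244.59  103.64] [-0.42  0.05  0.91] 24.88256365027955 -7.0393411006578654
[[35, 20, 168], [38, 20, 189], [34, 20, 180], [19, 125, 137], [19, 125, 135], [19, 126, 136], [19, 125, 137], [19, 124, 134], [19, 126, 134], [20, 126, 134], [19, 125, 131], [36, 20, 182], [46, 21, 157], [81, 50, 96]]
[[12, 117, 70], [12, 115, 71], [13, 113, 70], [17, 124, 99], [19, 129, 132], [19, 128, 133], [20, 127, 133], [20, 127, 133], [19, 125, 133], [20, 126, 134], [20, 126, 134], [19, 126, 134], [19, 124, 134], [19, 124, 134], [19, 124, 134], [19, 122, 134], [20, 121, 133], [88, 129, 123], [72, 28, 165]]
psi -6.76119517310891 y at 595 -258.392224866063
psi -6.40642592567058 y at 595 -231.29029571882907
width 26.939626389257164
end [np.float64(255.5), np.float64(255.5), np.float64(255.5), np.float64(255.5), np.float64(255.5), np.float64(255.5), np.float64(254.5), np.float64(254.5), np.float64(254.5)] [ 616.66 -246.72  112.95] mouth [ 576.06 -241.54   93.97]
```

```bash
cat > p.py <<'E'
from h import *
PSI=np.radians(-6.7); a,y,n=tool(PSI,np.radians(25)); o=rpy(a,y,n,-1)
end=np.array([616.66,-246.72,112.5])
g=end-20*a-6*n      # grip centre on the bar's axis
tcp0=g-4.5*n
E
python3 - <<'E'
from p import *
ctrl.servo_line(tcp0+70*n,o,vel=120)
p=camera("wrist"); save(p,"w2"); s=sensors.sense(); print(s["t"],s["tcp_pos"],tcp0,s["contact_force"],s["qpos"])
hsv=cv2.cvtColor(p["pixels"],cv2.COLOR_RGB2HSV)
X,u,v=cloud(p); 
G=((hsv[...,0]>15)&(hsv[...,0]<26)&(hsv[...,1]>90)&(hsv[...,2]>115))[v,u]
q=X-end; k=G&(abs(q@n)<5)&(abs(q@y)<25)&(q@a>-40)&(q@a<8); q=q[k]
print(k.sum(),"n med",np.median(q@n),"a max",np.percentile(q@a,99.5))
for lo in range(-36,0,6):
    b=q[(q@a>lo)&(q@a<lo+6)]@y
    if len(b): print(lo,np.percentile(b,1),np.percentile(b,99),len(b),"z",np.median((q@n)[(q@a>lo)&(q@a<lo+6)]))
E
```

```text
3.75 [ 573.73 -241.74  158.61] [ 603.06 -245.12   94.53] [-0.17  0.11 -0.05] [ 0.94  0.48 -0.72  2.02  0.63  0.37  1.25]
2804 n med 0.4154670464003897 a max -0.09370104131426321
-36 -13.904649074612246 12.341985295894546 450 z 0.40698021172986654
-30 -14.028656955886502 12.396442366264402 439 z 0.4870580544345461
-24 -14.148546805001807 11.935666319292638 418 z 0.4001111105504706
-18 -13.615175935176946 12.064995153799678 409 z 0.43013841025951777
-12 -13.81129602166257 12.17958527710023 399 z 0.40775914454885653
-6 -13.885271079902171 11.713195572300966 373 z 0.381892168842001
```

```bash
echo 'tcp0=tcp0-0.8*y+0.2*n
def F():
    s=sensors.sense(); f=s["contact_force"]; return np.array([f@a,f@y,f@n]),s' >> p.py
python3 - <<'E'
from p import *
ctrl.servo_line(tcp0,o,vel=80)
f,s=F();print(s["t"],f,s["tcp_pos"]-tcp0)
ctrl.grasp(38)
f,s=F();print(s["t"],f,s["moment"],s["gripper_width"],s["gripper_force"],(s["tcp_pos"]-tcp0)@np.c_[a,y,n])
ctrl.hold(0.3); f,s=F(); print(s["t"],f,s["moment"],s["gripper_width"],s["gripper_force"])
E
```

```text
4.775 [-0.13  0.57  0.46] [ 0.07 -0.04  0.4 ]
5.3417 [-0.28  0.23  5.52] [ 0.31  0.58 -0.06] 26.999625740241687 40.75112164020538 [ 0.11 -0.04  0.37]
5.6417 [-1.    0.89  7.2 ] [ 0.31  0.58 -0.1 ] 26.62928085146237 40.85979223251343
```

Run:
```python
from p import *
for d in(0.3,0.6,0.9):
    ctrl.servo_line(tcp0+d*n,o,vel=20); f,s=F();print(s["t"],d,f,s["moment"],s["gripper_force"],(s["tcp_pos"]-tcp0)@np.c_[a,y,n])
```

```text
5.8917 0.3 [0.46 0.62 3.79] [ 0.21  0.5  -0.06] 40.60258626937866 [0.09 0.04 0.39]
6.1417 0.6 [ 0.22  0.41 -0.28] [ 0.2   0.33 -0.06] 40.09893000125885 [0.09 0.07 0.44]
6.3917 0.9 [ 1.43 -0.61 -6.36] [ 0.07  0.05 -0.03] 39.53143537044525 [0.05 0.09 0.64]
```

Run:
```python
from p import *
dn,dy,k=0.6,0.,0.
i=0
while k<76:
    k+=2.5; i+=1
    wig=0.25*(-1)**i if k<58 else 0
    ctrl.servo_line(tcp0+k*a+dn*n+(dy+wig)*y,o,vel=25)
    f,s=F()
    print(round(s["t"],2),k,f,np.round(s["moment"],2),round(s["gripper_width"],2),round(dn,2),round(dy,2),((s["tcp_pos"]-tcp0)@np.c_[a,y,n]))
    if np.abs(f).max()>32: print("STOP");break
    dn+=np.clip((f[2]+1)/30,-.15,.15); dy+=np.clip(f[1]/30,-.15,.15)
```

```text
6.64 2.5 [-5.1   1.91  1.9 ] [0.62 1.39 0.08] 26.7 0.6 0.0 [0.15 0.   0.42]
6.89 5.0 [-10.2    2.03   3.67] [0.68 2.38 0.1 ] 26.89 0.7 0.06 [0.26 0.07 0.35]
7.14 7.5 [-10.83   1.77   6.67] [0.88 2.84 0.14] 26.89 0.85 0.13 [ 1.3  -0.28  0.29]
7.39 10.0 [-12.06   0.94   4.06] [0.61 3.02 0.12] 26.49 1.0 0.19 [ 3.24 -0.26  0.29]
7.64 12.5 [-11.24   0.59   3.16] [0.54 2.77 0.06] 26.51 1.15 0.22 [ 6.16 -0.74  0.34]
7.89 15.0 [-9.15 -0.43 -1.  ] [0.29 2.38 0.01] 26.85 1.29 0.24 [ 9.45 -0.48  0.41]
8.14 17.5 [-10.55   0.58   0.14] [0.42 2.52 0.06] 26.49 1.29 0.23 [11.67 -0.86  0.38]
8.39 20.0 [-10.07   0.46  -0.72] [ 0.3   2.46 -0.  ] 26.66 1.32 0.25 [14.31 -0.56  0.41]
8.64 22.5 [-10.06   0.32  -0.82] [0.35 2.48 0.02] 26.8 1.33 0.26 [16.8  -0.86  0.4 ]
8.89 25.0 [-9.67 -0.44 -1.12] [0.22 2.44 0.  ] 26.54 1.34 0.27 [19.31 -0.55  0.39]
9.14 27.5 [-10.04   0.15  -0.59] [ 0.38  2.48 -0.01] 26.65 1.34 0.26 [21.79 -0.94  0.39]
9.39 30.0 [-9.47  0.04 -0.65] [0.26 2.44 0.03] 26.75 1.35 0.26 [24.31 -0.58  0.37]
9.64 32.5 [-9.7  -0.43 -0.75] [ 0.41  2.44 -0.02] 27.15 1.36 0.26 [26.91 -0.89  0.37]
9.8
[... 824 characters left out ...]
52.17 -0.93  0.06]
12.39 60.0 [-1.57  0.32 -2.64] [ 0.08  0.59 -0.01] 26.63 1.22 0.17 [59.73 -0.07  1.02]
12.64 62.5 [-1.37 -0.28 -2.9 ] [0.05 0.7  0.01] 26.74 1.17 0.18 [63.22  0.2   1.33]
12.89 65.0 [-1.14  0.3  -1.53] [ 0.05  0.62 -0.  ] 26.34 1.11 0.17 [65.34  0.23  1.15]
13.14 67.5 [-0.73  0.31 -2.66] [0.05 0.6  0.  ] 26.65 1.09 0.18 [67.75  0.24  1.11]
13.39 70.0 [-1.38 -0.26 -3.14] [0.01 0.65 0.  ] 26.69 1.03 0.19 [70.24  0.24  1.05]
13.64 72.5 [-0.68 -0.3  -2.73] [0.1  0.65 0.02] 26.58 0.96 0.18 [72.73  0.24  0.96]
13.89 75.0 [-1.35  0.85 -3.03] [ 0.02  0.65 -0.03] 27.09 0.9 0.17 [75.26  0.18  0.93]
14.14 77.5 [-1.61  0.27 -1.89] [ 0.09  0.56 -0.06] 26.55 0.84 0.2 [77.75  0.21  0.86]
```

```bash
cat > q.py <<'E'
from h import *
PA=np.radians(-7.7); A,Y,N=tool(PA,0.); OL=rpy(A,Y,N,-1)
pan=np.array([493.05,246.8,92.])
def Fz(k=3):
    L=[]
    for _ in range(k): ctrl.hold(0.03); L.append(sensors.sense()["contact_force"][2])
    return np.mean(L)
E
python3 - <<'E'
from p import *
from q import *
t=sensors.sense()["tcp_pos"]
ctrl.servo_line(t+np.array([0,0,80.])+10*a,o,vel=120)
t=sensors.sense()["tcp_pos"]
tgt=pan+35*A+np.array([0,0,90.])
print(kinematics.solve_ik(tgt,OL),kinematics.solve_ik(tgt+[0,0,-80],OL))
ctrl.servo_line(t,rpy(*tool(PSI,0.),-1),vel=60)
s=sensors.sense();print(s["t"],s["tcp_pos"],s["contact_force"],s["moment"],s["qpos"])
p=camera("wrist");save(p,"w3");print(p["pose"])
E
```

```text
[-0.03  0.55 -0.71  1.69  0.4   1.05  0.57] [-0.06  0.64 -0.66  1.78  0.49  0.89  0.49]
15.75 [ 680.71 -254.73  210.4 ] [-0.33 -0.48 -3.29] [-0.01 -0.13 -0.08] [ 0.66  0.76 -0.73  1.21  0.49  1.35  1.42]
[[   0.12   -0.94   -0.32  598.89]
 [   0.99    0.11    0.04 -245.48]
 [   0.     -0.32    0.95  354.28]
 [   0.      0.      0.      1.  ]]
```

View pics/w3.png

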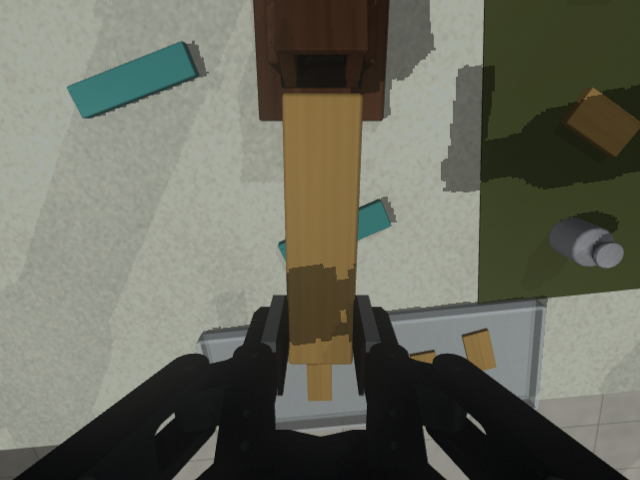

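The wrist view shows the bar held between the fingers (columns 283–362, rows 95–363), clear of the stand. Next I'll carry it over the pan and measure its tilt and offset in the grip.

```bash
cat >> q.py <<'E'
def held(show=True):
    p=camera("wrist"); s=sensors.sense(); T=s["tcp_pos"]; X,u,v=cloud(p)
    hsv=cv2.cvtColor(p["pixels"],cv2.COLOR_RGB2HSV)[v,u]
    k=(hsv[:,0]>13)&(hsv[:,0]<28)&(hsv[:,1]>85)&(hsv[:,2]>40)
    q=X-T; q=np.c_[q@A,q@Y,q@N][k]; q=q[(abs(q[:,1])<22)&(q[:,0]>-110)&(q[:,0]<40)&(abs(q[:,2]-5)<25)]
    f=q[(q[:,0]<-15)&(abs(q[:,1])<11)]; c=np.polyfit(f[:,0],f[:,2],1); r=f[abs(f[:,2]-np.polyval(c,f[:,0]))<2]
    c=np.polyfit(r[:,0],r[:,2],1); q=q[abs(q[:,2]-np.polyval(c,q[:,0]))<3]
    mid=[(np.percentile(b,2)+np.percentile(b,98))/2 for lo in(-75,-55,-35) for b in[q[(q[:,0]>lo)&(q[:,0]<lo+20),1]]]
    print("t",s["t"],"tcp",T,"tilt deg (+: far end low)",np.degrees(np.arctan(c[0])),"face at 0",c[1],"along",np.percentile(q[:,0],[.3,99.7]),"mid y",mid,"F",s["contact_force"],s["moment"])
    return p,c
E
python3 - <<'E'
from q import *
ctrl.servo_line(pan+35*A+np.array([0,0,90.]),OL,vel=250)
p,c=held(); save(p,"w4")
E
```

```text
t 18.0833 tcp [528.2  240.96 181.87] tilt deg (+: far end low) 0.4106392119177144 face at 0 10.319501522171073 along [-89.06  19.11] mid y [np.float64(0.07851190791800189), np.float64(-0.04356960330225412), np.float64(-0.21964034976884772)] F [ 0.07 -0.68 -2.71] [-0.05 -0.1   0.  ]
```

View pics/w4.png

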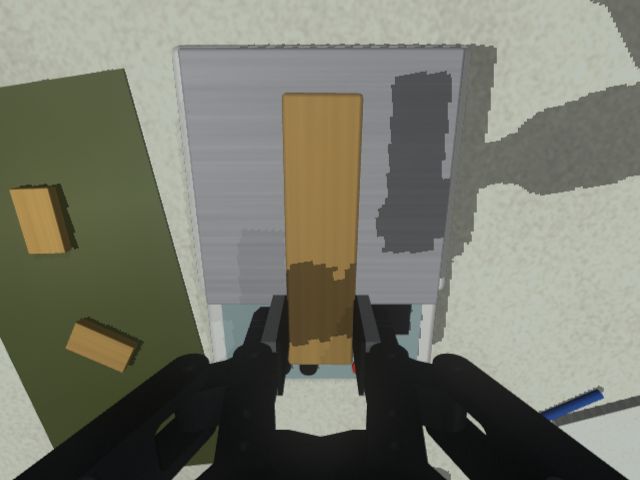

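The wrist view shows the bar over the middle of the pan (columns 283–362; pan about 175–465, rows 46–303), level within 0.4°. Now I'll feel for the pan.

Run:
```python
from q import *
b=pan+35*A
ctrl.servo_line(np.r_[b[:2],106.],OL,vel=70); ctrl.hold(.2)
F0=Fz(8); m0=sensors.sense()["moment"]; z=106.; print(sensors.sense()["t"],"F0",F0)
while z>84:
    z-=0.5; ctrl.servo_line(np.r_[b[:2],z],OL,vel=10); f=Fz(2)-F0; s=sensors.sense()
    if f>.7: ctrl.hold(.1); f=Fz(6)-F0; print(round(s["t"],2),z,s["tcp_pos"][2],"on pan",f,s["moment"]-m0)
    if f>-F0-0.2 or s["t"]>40: break
held()
```

```text
19.7833 F0 -2.588843270471202
27.07 94.5 94.52711086975197 on pan 0.42826325920947106 [-0.01  0.02 -0.02]
28.0 93.5 93.58848219503344 on pan 1.695652357111408 [-0.06  0.05 -0.04]
28.62 93.0 93.09417408005024 on pan 2.916579001116732 [-0.06  0.04 -0.09]
t 28.9667 tcp [527.81 242.16  93.04] tilt deg (+: far end low) 0.06634812240463078 face at 0 10.384365689611997 along [-89.12  18.97] mid y [np.float64(0.06624298369075188), np.float64(-0.08064936537359291), np.float64(-0.17716616948924901)] F [ 0.29 -0.8  -0.21] [-0.05 -0.07  0.  ]
```

Run:
```python
from q import *
b=pan+35*A
ctrl.servo_line(np.r_[b[:2],92.8],OL,vel=10); print(Fz(4))
ctrl.gripper_open(); ctrl.hold(.2)
s=sensors.sense();print(s["t"],s["contact_force"],s["gripper_width"])
ctrl.servo_line(np.r_[b[:2],200.],OL,vel=80)
p=camera("wrist");save(p,"w5"); t=camera("top")
for nm,q in(("w",p),("t",t)):
    X,u,v=cloud(q,gold(q)); X=X[(np.linalg.norm(X[:,:2]-pan[:2],axis=1)<80)&(X[:,2]>88)]
    print(nm,cv2.minAreaRect(X[:,:2].astype(np.float32)),np.median(X[:,2]),pan)
print(sensors.sense()["t"])
```

```text
0.47179953256104756
30.1583 [ 0.29 -0.3   0.08] 85.22955340919296
w ((493.1583251953125, 246.63717651367188), (25.9488468170166, 107.2873764038086), 81.84041595458984) 103.52208858125869 [493.05 246.8   92.  ]
t ((493.8475036621094, 246.1141357421875), (26.32793617248535, 104.91252899169922), 81.31494903564453) 102.84847520233666 [493.05 246.8   92.  ]
31.75
```

View pics/w5.png

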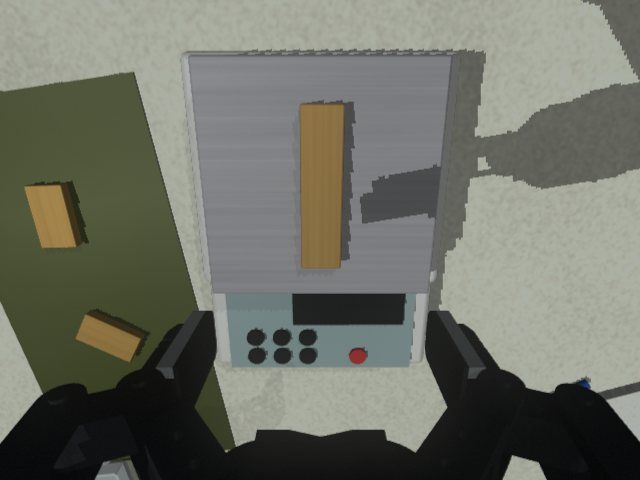

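The bar lies flat in the middle of the pan (columns 300–344, rows 103–268), released, and the gripper is well clear.

```bash
python3 -c "
from bench import job; print(job.hand_in())"
```

```text
the job is handed in; nothing more can be done
None
```

The bar came straight out of the sleeve with a steady pull of about 10 N and a grip of about 41 N. It was set down by feel with about 3 N on the pan, now lies flat within about 1 mm of the pan's centre, and the job was handed in at about 32 s.

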